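# Fold a bench cupboard's bifold door back against its rail stop

## Robot

A 6-joint arm with a two-finger parallel gripper is mounted at the origin on a cart in front of the work surface, level with it; the furniture and walls round the work are solid. World frame = base frame: x ahead of the robot, y to its left, z up, the work surface at z = 0. Lengths are in mm, angles in degrees, forces in N, time in s.
With the tool pointing down it reaches from about 300 to 850 mm from the base axis. Payload 4.2 kg.
Tool frame: the origin (TCP) lies on the mounting face of the last link; the fingertips stand 191 mm ahead of it and the grasp point (between the pads) lies 172 mm ahead of it; z points along the fingers, y is the direction in which the jaws open and shut (so a half turn about z gives the same grasp; the last joint's range is limited). The gripper opens to 91 mm and grips with 3 to 60 N. Pads are 32 mm wide; open, the fingers measure 118 mm over their backs; the gripper's body (76 mm by 178 mm) begins 60 mm behind the grasp point.
Start: joints at [-78.151, 18.312, 89.639, -0, 72.044, -1.146], TCP at [129.293, -560.273, 404.776] pointing down, gripper open.
Joint ranges: [-177.97, 177.97], [-48.28, 115.42], [12.27, 149.76], [-77.06, 257.06], [2.81, 150.46], [-146.56, 146.56]. Speed limits (degrees/s): [147.25, 147.25, 180, 180, 180, 180].

## Interface

Orientations are given as [roll, pitch, yaw] about the fixed x, y, z axes, in that order (R = Rz(yaw) Ry(pitch) Rx(roll)).
In Python, from workcell import env gives the robot as it stands.
- The arm moves only by the shell command python3 -m handwheel 'ROWS' [FORCE]. ROWS is JSON, a list of rows, each an object with "gripper": the opening in per cent of the stroke, from 0 (shut) to 100 (fully open); "travel": the shift along the tool's x, y, z in m, a list of three; "twist": the turn about the tool's z in rad. In form: [{"gripper": gripper, "travel": [x, y, z], "twist": twist}, ...]. A call has 1 to 5 rows; each row shifts and turns the commanded pose from where the row before left it, along the tool's axes as they then stand; what a row does not reach is not made up. A row lasts 1/12 s, in which the tool goes at most 41.7 mm and 7.16 degrees, less where a joint would pass 70% of its speed; a pose out of reach is approached as far as the arm can. A call with a gripper value outside its range is refused whole. The fingers move at their own pace and stop on an object; FORCE is the grip in N (left out, the last holds). Time passes only in rows, so rows that do not move let the fingers close. It gives the time, the measured TCP pose, the force and the opening at its end, in the units of the state.
- env.state(): the state, without advancing time (a new reading comes with each control period).
- env.grab_frame(name): name is "scene" or "top"; returns a dict with "frame" (480x640x3 uint8, red, green, blue), "intrinsics" (3x3 intrinsics, pixels), "k1" (the pictures are not rectified: a ray, as slopes to the right and down, at radius r is drawn at 1 + k1 r^2 times it, then the intrinsics apply), "extrinsics" (4x4, takes a point from camera to world coordinates). Camera axes: x right, y down, z forward; pixel columns grow to the right and rows downward; lengths in mm; the calibration is good to about 2 mm. A picture is of the moment at which its call begins. There is no depth.
- env.job_done(): hands the job in, once; it reports no verdict.
Trained networks look in the newest picture that a camera, given by its name, has taken for a name from the list of things; names that differ only in an ending like _2 or _b are one class to them, and where a whole thing is asked for, a point or a joint stands for the part that bears it (a point fixed in the world has none). Each returns a list of dicts, best first, with "confidence" (0 to 1); they miss things now and then, are a little off and sometimes report something else, mostly with a low value. They report only what shows in the picture. A call takes as long as a camera call.
- env.trace(camera, thing): "pixels" (480x640 bool, what is visible of it) and "uv" ([column, row] in pixels, amid what is visible of it).
- env.pinpoint(camera, thing): "uv" ([column, row] in pixels: a listed point, or the origin of a listed thing).
The state is a dict: "time_s": time; "qpos": joint angles; "qvel": joint speeds; "effort": joint torques, N m; "ee_pos": TCP position; "ee_rot": TCP orientation; "force": force on the tool from outside, world axes, zero at the start; "torque": the same for the moment, N m; "gripper_width": finger opening in mm.
Only numpy, scipy, OpenCV 4.12 (cv2) and the standard library are available. Lean on these libraries where they do the work, as an engineer would, in place of code of your own. Each camera call takes 0.05 s, during which the arm holds its last target. There are 200 camera calls.

## Task

Open the small plywood cupboard on the bench: take its bifold door by the upright bar and pull, so that both panels fold and the carriage runs along the rail, then press the door back until the carriage has squeezed the rubber buffer of the rail stop about halfway in; how far the buffer has been screwed out differs each time, so feel for it. The stop is only clamped on by a screw, so do not shove it along the rail; then let go and leave the door folded back, resting against the buffer, with the stop where it was and the tin and the two loose moulds in front of the cupboard left alone.

Things in the scene. Friction and masses are not known exactly. Their poses are not given: they have to be found in the camera images.
- cupboard: Fixed plywood cupboard, 160 deep (x) x 330 wide (y) x 200 mm high; place and yaw vary. Origin: centre of its underside, on the bench. +x points into it, +y to the left seen from the front, z up. A steel rail rod, 8 mm thick, runs along y at x = -94, z = 178 mm. Below it, at x = -94, hangs the bifold door: two panels, each 140 wide, 14 thick, z = 12 to 160 mm.
- jamb_pivot (a point): Foot of the upright hinge line at the left jamb, at (-94, 140, 0) mm in the cupboard's frame. Closed, the left panel reaches from it 140 mm toward the cupboard's -y to the fold hinge, and the right (leading) panel 140 mm farther to the carriage.
- door_jamb (a joint): Angle a of the left panel, rad: 0 closed (at the start), grows as the fold comes out to the robot, limit 1.5; the leading panel turns by -a. In the cupboard's frame, from jamb_pivot: fold hinge at 140 mm * (-sin a, -cos a), carriage at (0, -280 mm * cos a). Stiff hinges (0.5 N m in all, 3 to 4 N at the bar) hold the door where it is left; no spring.
- pull_bar: Upright round steel bar, 12 mm thick, 120 long, on the outer face of the leading panel. Origin: on its axis, 145 mm above the bench; the bar runs 60 mm up and down from there. Two 9 mm stand-offs join it to the panel at the origin and 40 mm below. Axes turn with the panel (x to the panel). From jamb_pivot, in the cupboard's frame: (-105 sin a - 50 cos a, -175 cos a - 50 sin a) mm, a = door_jamb.
- bar_grip (a point): Point on the pull bar's axis, 188 mm above the bench, 17 mm below the bar's top end. The upper 55 mm of the bar stand free to be pinched here from above; the round bar can turn between the fingers. It lies 35 mm from the fold hinge along the panel and 50 mm in front of the panel's mid-plane.
- carriage: Black block on the rail, 20 x 24 (along the rail) x 20 mm, origin at its centre, pinned to the free edge of the leading panel. It slides toward the cupboard's +y as the door opens. Its left face, which meets the stop's buffer, is 12 mm from the origin. Along the bar's path one feels about 1.7 times the force between carriage and buffer, plus about 3 N from the hinges.
- rail_stop: Aluminium block, 20 x 16 (along the rail) x 22 mm, thumbscrew on top, clamped on the rail at the left; origin at its centre; place varies by 25 mm. From its right side a threaded sleeve carries an 18 mm wide rubber buffer, whose face is 8 to 36 mm out from the block's side: this varies and is not reported, so feel for it. The buffer gives 4 mm at 1.4 N per mm; the clamp slips at 6.5 N.
- wick_tin: Bystander: loose round grey screw tin, 62 mm wide, 42 mm high, origin under its centre. Stands in front of the right part of the door.
- clover_mould: Bystander: loose three-lobed ivory mould, 56 x 61 x 42 mm, origin under its centre. In front of the cupboard.
- heart_mould: Bystander: loose ivory heart-shaped mould, 50 x 55 x 44 mm, origin under its centre. In front of the cupboard, to the right.

How it is judged:
By the outcome, as a careful person would: the job done as asked, in the order asked, and still so for the second after the job is handed in, with the robot touching nothing.
It also fails if it takes over 61 s, if anything falls off the work surface, if the arm or the gripper's body presses on something with over 40 N, if the wrist force passes 120 N, or if a joint passes its speed limit or range.

## Working session

There is one attempt and no reset: what is moved stays moved. The work goes in short steps, Python scripts to look and compute and a shell command to move; the robot and the scene stay as the last step left them, time stands still between calls to the robot, and variables do not carry over. Pictures are saved under pics/ and viewed, about 8 in all and at most 12, crops included, and the job is handed in when it is done.

```bash
mkdir -p pics
cat > h.py <<'E'
import numpy as np, cv2
from workcell import env
def cam(n):
    return env.grab_frame(n)
def ray(f,uv):
    K=np.array(f["intrinsics"]);k1=f["k1"];T=np.array(f["extrinsics"])
    p=cv2.undistortPoints(np.array([[uv]],float),K,np.array([k1,0,0,0,0.]))[0,0]
    d=T[:3,:3]@np.array([p[0],p[1],1]);return T[:3,3],d
def atz(f,uv,z):
    o,d=ray(f,uv);return o+d*(z-o[2])/d[2]
def proj(f,P):
    T=np.linalg.inv(np.array(f["extrinsics"]));K=np.array(f["intrinsics"])
    P=np.atleast_2d(P)@T[:3,:3].T+T[:3,3]
    return cv2.projectPoints(P,np.zeros(3),np.zeros(3),K,np.array([f["k1"],0,0,0,0.]))[0][:,0]
def tri(f1,u1,f2,u2):
    o1,d1=ray(f1,u1);o2,d2=ray(f2,u2)
    A=np.c_[d1,-d2];t=np.linalg.lstsq(A,o2-o1,rcond=None)[0]
    a=o1+d1*t[0];b=o2+d2*t[1];return (a+b)/2,np.linalg.norm(a-b)
E
python3 - <<'E'
from h import *
F={}
for n in("scene","top"):
    F[n]=cam(n);cv2.imwrite(f"pics/{n}0.png",F[n]["frame"][:,:,::-1])
    print(n,np.round(F[n]["extrinsics"],2).tolist())
Z=dict(cupboard=0,jamb_pivot=0,pull_bar=145,bar_grip=188,carriage=178,rail_stop=178,wick_tin=0,clover_mould=0,heart_mould=0)
for t,z in Z.items():
    U={}
    for n in F:
        for r in env.pinpoint(n,t)[:2]:
            U.setdefault(n,r["uv"])
            print(t,n,np.round(r["uv"],1),round(r["confidence"],2),np.round(atz(F[n],r["uv"],z),1))
    if len(U)==2:
        p,e=tri(F["scene"],U["scene"],F["top"],U["top"]);print("   tri",np.round(p,1),round(e,1))
print(env.state())
E
```

```text
scene [[0.9, -0.31, 0.3, 302.71], [-0.43, -0.63, 0.64, -704.91], [-0.01, -0.71, -0.71, 745.05], [0.0, 0.0, 0.0, 1.0]]
top [[0.03, -0.99, 0.16, 447.9], [-1.0, -0.03, -0.0, -161.81], [0.01, -0.16, -0.99, 968.2], [0.0, 0.0, 0.0, 1.0]]
cupboard scene [401.6 286. ] 0.92 [ 721.9 -231.1    0. ]
jamb_pivot scene [331.7 269.6] 0.94 [ 606.8 -121.5    0. ]
jamb_pivot top [289.2 237.1] 0.79 [ 611.  -116.5    0. ]
   tri [ 611.1 -115.8   -7.7] 2.4
pull_bar scene [361.2 286.7] 0.91 [ 576.  -293.5  145. ]
pull_bar top [384.  246.9] 0.74 [ 573.5 -299.1  145. ]
   tri [ 572.7 -298.1  151.7] 0.5
bar_grip scene [363.6 272.8] 0.96 [ 574.8 -298.7  188. ]
bar_grip top [385.3 238.9] 0.79 [ 581.2 -294.2  188. ]
bar_grip top [310.6 220.3] 0.21 [ 610.6 -162.   188. ]
   tri [ 580.2 -294.5  181.7] 4.4
carriage scene [428.3 305.9] 0.52 [ 637.3 -397.2  178. ]
carriage top [440.4 210.5] 0.64 [ 637.8 -395.5  178. ]
   tri [ 638.4 -396.1  176. ] 0.1
rail_stop scene [345.7 221.3] 0.62 [ 614.  -162.7  178. ]
rail_stop top [313.3 220.1] 0.51 [ 613.1 -166.8  178. ]
   tri [ 612.  -166.7  182.1] 0.6
wick_tin scene [373.
[... 443 characters left out ...]
8    0. ]
   tri [ 451.2 -448.4    1.7] 5.1
{'time_s': 1.0, 'qpos': array([-7.81503885e+01,  1.83109369e+01,  8.96381251e+01,  2.95705293e-03,
        7.20445547e+01, -1.14605548e+00]), 'qvel': array([-0.00270967,  0.10328177,  0.01156918,  0.02696963, -0.03360121,
       -0.00775294]), 'effort': array([-1.55522732e-03, -4.12367499e+01, -2.32236063e+01,  7.27495691e-02,
        3.77996033e-02,  5.82430701e-06]), 'ee_pos': array([ 129.31045385, -560.26947811,  404.7915272 ]), 'ee_rot': array([ 1.79993562e+02, -2.68490136e-03,  1.29947557e+01]), 'force': array([-0.67970392, -0.08629598, -0.46326886]), 'torque': array([-0.00478438, -0.02230245, -0.03092175]), 'gripper_width': 90.78913820480477}
```

View pics/scene0.png

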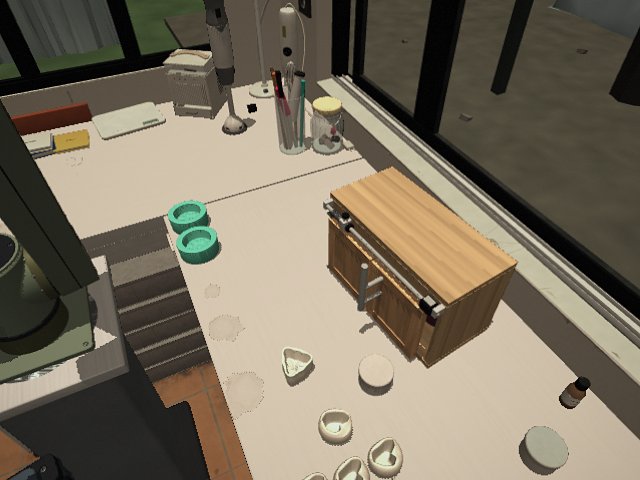

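View pics/top0.png

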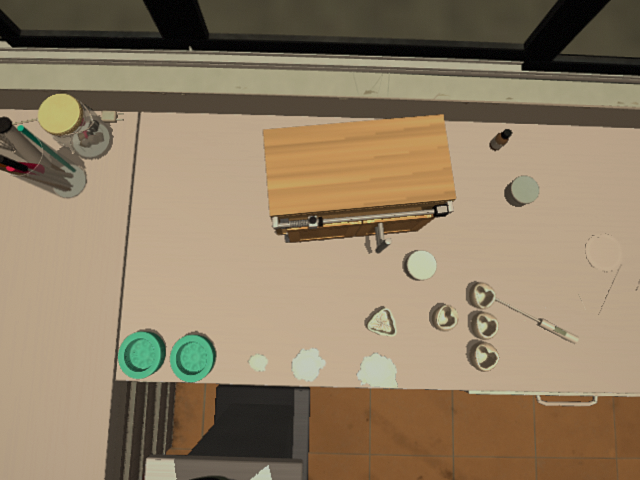

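The views agree with the networks. The bar is at scene (363,273), the carriage at (430,306), and the stop at scene (346,221) / top (313,220). Next I'll fit the cupboard pose and crop the stop to look for the buffer.

Run:
```python
from h import *
from scipy.optimize import least_squares
F={n:cam(n) for n in("scene","top")}
L=dict(jamb_pivot=(0,0,0),pull_bar=(-50,-175,145),bar_grip=(-50,-175,188),carriage=(0,-280,178),cupboard=(94,-140,0))
obs=[]
for n in F:
    for t in L:
        r=env.pinpoint(n,t)
        if r and r[0]["confidence"]>.4: obs.append((n,t,np.array(r[0]["uv"])))
    s=env.pinpoint(n,"rail_stop")
    print(n,[(np.round(q["uv"],1),round(q["confidence"],2)) for q in s])
def W(p,l):
    c,s=np.cos(p[2]),np.sin(p[2]);return np.array([p[0]+c*l[0]-s*l[1],p[1]+s*l[0]+c*l[1],l[2]])
res=lambda p:np.concatenate([proj(F[n],W(p,L[t]))[0]-u for n,t,u in obs])
s=least_squares(res,[610,-118,.1],loss="soft_l1");p=s.x
print("jamb",p[:2],"yaw",np.degrees(p[2]));
for (n,t,u),r in zip(obs,res(p).reshape(-1,2)):print(n,t,np.round(r,1))
print("bar",W(p,L["bar_grip"]))
ims=[]
for n in F:
    q=proj(F[n],W(p,(0,-90,178)))[0].astype(int)
    c=F[n]["frame"][q[1]-30:q[1]+30,q[0]-50:q[0]+50,::-1]
    ims.append(cv2.resize(c,None,fx=6,fy=6,interpolation=cv2.INTER_NEAREST));print(n,q)
    for d in (0,20,40,60,80,100,120):print(d,proj(F[n],W(p,(0,-d,178)))[0].round(1),end=" ")
    print()
cv2.imwrite("pics/crop.png",cv2.resize(np.vstack(ims),None,fx=.83,fy=.83))
```

```text
scene [(array([347.7, 221.6]), 0.61)]
top [(array([312.7, 219.7]), 0.79)]
jamb [ 605.54118683 -115.9553355 ] yaw 6.757552460337042
scene jamb_pivot [3.4 0.2]
scene pull_bar [-0.1 -0.4]
scene bar_grip [0. 1.]
scene carriage [-0.8 -3.9]
scene cupboard [2.4 0.1]
top jamb_pivot [2.3 0.6]
top pull_bar [0.1 0.4]
top bar_grip [-0.1  1.9]
top carriage [-1.4 -1.1]
bar [ 576.48049124 -295.62301754  188.        ]
scene [357 234]
0 [330.8 208.3] 20 [336.5 213.9] 40 [342.3 219.7] 60 [348.3 225.6] 80 [354.4 231.7] 100 [360.8 238. ] 120 [367.3 244.4] 
top [334 219]
0 [284.7 223.4] 20 [295.9 222.5] 40 [307.  221.5] 60 [318.2 220.5] 80 [329.3 219.6] 100 [340.4 218.6] 120 [351.5 217.7]
```

View pics/crop.png

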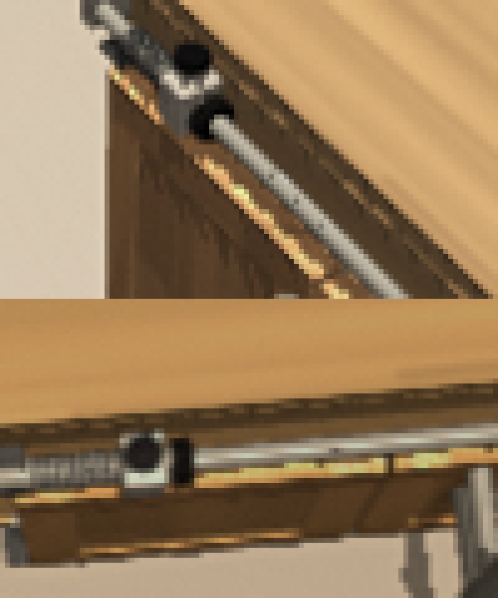

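The stop block sits at about top (313,220). The black buffer face is near column 323, so roughly 9–10 mm out, which puts contact at a carriage distance of about 80 mm and a ≈ 73°. Now I'll move above the bar.

```bash
python3 -m handwheel '[{"gripper":50,"travel":[0,0,-0.035],"twist":0.1134},{"gripper":50,"travel":[0.036,-0.016,0],"twist":0},{"gripper":50,"travel":[0.036,-0.016,0],"twist":0},{"gripper":50,"travel":[0.036,-0.016,0],"twist":0},{"gripper":50,"travel":[0.036,-0.016,0],"twist":0}]' 15
python3 -m handwheel '[{"gripper":50,"travel":[0.036,-0.016,0],"twist":0},{"gripper":50,"travel":[0.036,-0.016,0],"twist":0},{"gripper":50,"travel":[0.036,-0.016,0],"twist":0},{"gripper":50,"travel":[0.036,-0.016,0],"twist":0},{"gripper":50,"travel":[0.036,-0.016,0],"twist":0}]'
python3 -m handwheel '[{"gripper":50,"travel":[0.036,-0.016,0],"twist":0},{"gripper":50,"travel":[0.036,-0.016,0],"twist":0},{"gripper":50,"travel":[0.036,-0.016,0],"twist":0},{"gripper":50,"travel":[0,0,0],"twist":0},{"gripper":50,"travel":[0,0,0],"twist":0}]'
```

```text
time_s: 2.12
ee_pos: [266.1, -479.4, 440.0]
ee_rot: [180.0, -0.0, 6.4]
force: [0.3, -0.7, -0.1]
gripper_width: 60.8
time_s: 2.53
ee_pos: [436.3, -379.2, 439.9]
ee_rot: [180.0, -0.0, 6.5]
force: [0.5, -1.3, 0.4]
gripper_width: 45.7
time_s: 2.95
ee_pos: [538.3, -319.4, 439.1]
ee_rot: [-180.0, 0.1, 6.7]
force: [-0.9, 0.2, -0.4]
gripper_width: 45.6
```

```bash
python3 -m handwheel '[{"gripper":50,"travel":[0.021,-0.0095,0],"twist":0},{"gripper":50,"travel":[0.02,-0.0095,0],"twist":0},{"gripper":50,"travel":[0,0,0.01],"twist":0},{"gripper":50,"travel":[0,0,0],"twist":0}]'
python3 - <<'E'
from h import *
ims=[]
for n in("scene","top"):
    f=cam(n);s=env.state();e=s["ee_pos"]
    q=proj(f,[e[0],e[1],190])[0]
    print(n,q,[(r["uv"],r["confidence"]) for r in env.pinpoint(n,"bar_grip")])
    q=q.astype(int);ims.append(cv2.resize(f["frame"][q[1]-40:q[1]+40,q[0]-50:q[0]+50,::-1],None,fx=5,fy=5))
print(s["ee_pos"],s["ee_rot"])
cv2.imwrite("pics/appr.png",np.hstack(ims)[:,:1000][:, :800] if 0 else cv2.resize(np.hstack(ims),(800,320)))
E
```

```text
time_s: 3.28
ee_pos: [574.7, -297.4, 427.9]
ee_rot: [-179.9, 0.2, 6.5]
force: [-0.0, -0.7, -0.9]
gripper_width: 45.4
scene [363.11786456 271.7425297 ] [([364.6, 271.9], 0.83)]
top [387.68064229 242.70061631] [([417.6, 267.5], 0.43)]
[ 574.2234898  -298.05123876  429.79223101] [1.79993363e+02 5.71078731e-02 6.40996366e+00]
```

View pics/appr.png

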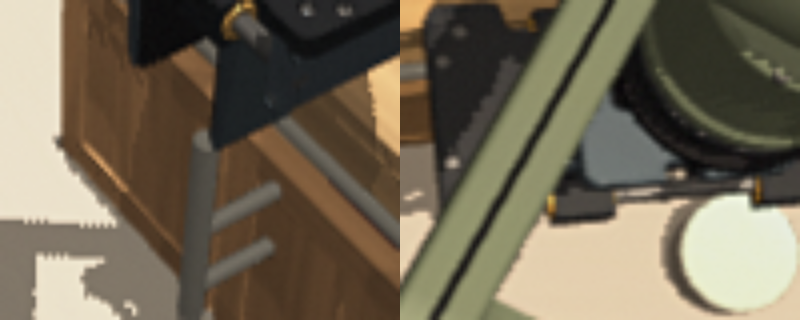

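The bar top shows below and between the two fingers. I'll shift by (+3,-2) mm and descend.

```bash
python3 -m handwheel '[{"gripper":50,"travel":[0.003,-0.002,0.015],"twist":0},{"gripper":50,"travel":[0,0,0.015],"twist":0},{"gripper":50,"travel":[0,0,0.008],"twist":0},{"gripper":50,"travel":[0,0,0.005],"twist":0},{"gripper":50,"travel":[0,0,0],"twist":0}]'
python3 -m handwheel '[{"gripper":50,"travel":[0,0,0.01],"twist":0},{"gripper":50,"travel":[0,0,0.01],"twist":0},{"gripper":50,"travel":[0,0,0.007],"twist":0},{"gripper":50,"travel":[0,0,0],"twist":0}]'
```

```text
time_s: 3.9
ee_pos: [577.6, -295.1, 386.0]
ee_rot: [-180.0, 0.1, 6.5]
force: [-0.6, 0.5, -0.2]
gripper_width: 45.5
time_s: 4.23
ee_pos: [577.7, -294.6, 357.6]
ee_rot: [-179.9, 0.2, 6.5]
force: [0.1, 0.6, -0.8]
gripper_width: 45.5
```

```bash
python3 -m handwheel '[{"gripper":30,"travel":[0,0,-0.003],"twist":0},{"gripper":20,"travel":[0,0,0],"twist":0},{"gripper":8,"travel":[0,0,0],"twist":0},{"gripper":4,"travel":[0,0,0],"twist":0},{"gripper":0,"travel":[0,0,0],"twist":0}]' 12
python3 -m handwheel '[{"gripper":0,"travel":[0,0,0],"twist":0},{"gripper":0,"travel":[0,0,0],"twist":0},{"gripper":0,"travel":[0,0,0],"twist":0},{"gripper":0,"travel":[0,0,0],"twist":0}]' 12
```

```text
time_s: 4.65
ee_pos: [578.2, -294.8, 363.2]
ee_rot: [180.0, -0.0, 6.5]
force: [0.3, -0.2, 0.3]
gripper_width: 15.3
time_s: 4.98
ee_pos: [578.2, -295.5, 363.2]
ee_rot: [179.9, -0.1, 6.5]
force: [1.0, -5.5, 1.1]
gripper_width: 11.6
```

```bash
cat >> h.py <<'E'
def P(a):
    a=np.radians(a);return np.array([-105*np.sin(a)-50*np.cos(a)+50,-(-175*np.cos(a)-50*np.sin(a)+175)])
E
python3 - <<'E'
from h import *
A=np.r_[np.arange(0,66,3.),np.arange(64,77,1.)]
for a,b in zip(A,A[1:]):print(a,b,np.round(P(b)-P(a),2),np.round(P(b),1),"s=%.1f"%(280*np.cos(np.radians(b))))
E
```

```text
0.0 3.0 [-5.43  2.38] [-5.4  2.4] s=279.6
3.0 6.0 [-5.27  1.89] [-10.7   4.3] s=278.5
6.0 9.0 [-5.11  1.4 ] [-15.8   5.7] s=276.6
9.0 12.0 [-4.93  0.9 ] [-20.7   6.6] s=273.9
12.0 15.0 [-4.73  0.41] [-25.5   7. ] s=270.5
15.0 18.0 [-4.53 -0.09] [-30.    6.9] s=266.3
18.0 21.0 [-4.31 -0.59] [-34.3   6.3] s=261.4
21.0 24.0 [-4.08 -1.09] [-38.4   5.2] s=255.8
24.0 27.0 [-3.83 -1.58] [-42.2   3.6] s=249.5
27.0 30.0 [-3.58 -2.07] [-45.8   1.6] s=242.5
30.0 33.0 [-3.32 -2.56] [-49.1  -1. ] s=234.8
33.0 36.0 [-3.05 -3.03] [-52.2  -4. ] s=226.5
36.0 39.0 [-2.77 -3.5 ] [-54.9  -7.5] s=217.6
39.0 42.0 [-2.48 -3.96] [-57.4 -11.5] s=208.1
42.0 45.0 [-2.19 -4.41] [-59.6 -15.9] s=198.0
45.0 48.0 [-1.89 -4.84] [-61.5 -20.7] s=187.4
48.0 51.0 [-1.58 -5.27] [-63.1 -26. ] s=176.2
51.0 54.0 [-1.27 -5.68] [-64.3 -31.7] s=164.6
54.0 57.0 [-0.96 -6.07] [-65.3 -37.8] s=152.5
57.0 60.0 [-0.64 -6.44] [-65.9 -44.2] s=140.0
60.0 63.0 [-0.32 -6.8 ] [-66.3 -51. ] s=127.1
63.0 64.0 [-0.04 -2.34] [-66.3 -53.3] s=122.7
64.0 65.0 [-0.   -2.38] [-66.3 -55.7] s=118.3
65.0 66.0 [ 0.03 -2.42] [-66.3 -58.1] s=113.9
66.0 67.0 [ 0.07 -2.45] [-66.2 -60.6] s=109.4
67.0 68.0 [ 0.1  -2.49] [-66.1 -63.1] s=104.9
68.0 69.0 [ 0.14 -2.52] [-65.9 -65.6] s=100.3
69.0 70.0 [ 0.18 -2.56] [-65.8 -68.2] s=95.8
70.0 71.0 [ 0.21 -2.59] [-65.6 -70.7] s=91.2
71.0 72.0 [ 0.25 -2.62] [-65.3 -73.4] s=86.5
72.0 73.0 [ 0.28 -2.65] [-65. -76.] s=81.9
73.0 74.0 [ 0.32 -2.68] [-64.7 -78.7] s=77.2
74.0 75.0 [ 0.35 -2.71] [-64.4 -81.4] s=72.5
75.0 76.0 [ 0.39 -2.74] [-64.  -84.1] s=67.7
```

```bash
python3 -m handwheel '[{"gripper":0,"travel":[-0.0054,0.003,0],"twist":0},{"gripper":0,"travel":[-0.0053,0.0019,0],"twist":0},{"gripper":0,"travel":[-0.0051,0.0014,0],"twist":0},{"gripper":0,"travel":[0,0,0],"twist":0}]' 20
python3 -m handwheel '[{"gripper":0,"travel":[-0.0049,0.0009,0],"twist":0},{"gripper":0,"travel":[-0.0047,0.0004,0],"twist":0},{"gripper":0,"travel":[-0.0045,-0.0001,0],"twist":0},{"gripper":0,"travel":[0,0,0],"twist":0}]'
```

```text
time_s: 5.32
ee_pos: [563.9, -302.8, 363.2]
ee_rot: [180.0, -0.3, 6.5]
force: [5.1, -2.8, -0.6]
gripper_width: 11.5
time_s: 5.65
ee_pos: [550.3, -306.0, 363.2]
ee_rot: [179.9, -0.3, 6.5]
force: [5.8, -3.8, -1.8]
gripper_width: 11.2
```

```bash
python3 -m handwheel '[{"gripper":0,"travel":[-0.0043,-0.0001,0],"twist":0},{"gripper":0,"travel":[-0.0041,-0.0011,0],"twist":0},{"gripper":0,"travel":[-0.0038,-0.0016,0],"twist":0},{"gripper":0,"travel":[-0.0036,-0.0021,0],"twist":0},{"gripper":0,"travel":[0,0,0],"twist":0}]'
python3 -m handwheel '[{"gripper":0,"travel":[-0.0033,-0.0026,0],"twist":0},{"gripper":0,"travel":[-0.0030,-0.0030,0],"twist":0},{"gripper":0,"travel":[-0.0028,-0.0035,0],"twist":0},{"gripper":0,"travel":[-0.0025,-0.0040,0],"twist":0},{"gripper":0,"travel":[0,0,0],"twist":0}]'
```

```text
time_s: 6.07
ee_pos: [533.7, -303.7, 363.3]
ee_rot: [179.7, -0.3, 6.5]
force: [3.7, -7.9, -2.1]
gripper_width: 11.6
time_s: 6.48
ee_pos: [519.9, -291.4, 363.2]
ee_rot: [179.8, -0.1, 6.5]
force: [0.8, -5.9, 0.3]
gripper_width: 11.6
```

```bash
python3 -m handwheel '[{"gripper":0,"travel":[-0.0022,-0.0044,0],"twist":0},{"gripper":0,"travel":[-0.0019,-0.0048,0],"twist":0},{"gripper":0,"travel":[-0.0016,-0.0053,0],"twist":0},{"gripper":0,"travel":[-0.0013,-0.0057,0],"twist":0},{"gripper":0,"travel":[0,0,0],"twist":0}]'
python3 -m handwheel '[{"gripper":0,"travel":[-0.0010,-0.0061,0],"twist":0},{"gripper":0,"travel":[-0.0006,-0.0064,0],"twist":0},{"gripper":0,"travel":[0,0,0],"twist":0},{"gripper":0,"travel":[0,0,0],"twist":0}]'
python3 - <<'E'
from h import *
n="top";f=cam(n)
print([(t,np.round(r["uv"],1),round(r["confidence"],2)) for t in("carriage","rail_stop","pull_bar") for r in env.pinpoint(n,t)[:1]])
f2=cam("scene")
print([(t,np.round(r["uv"],1),round(r["confidence"],2)) for t in("carriage","rail_stop","bar_grip") for r in env.pinpoint("scene",t)[:1]])
a=f["frame"][170:290,220:420,::-1];b=f2["frame"][170:350,260:460,::-1]
cv2.imwrite("pics/mid.png",np.hstack([cv2.resize(a,(500,300)),cv2.resize(b,(300,270)).copy() if 0 else cv2.resize(b,(300,300))]))
for i in range(6):
    s=env.state();print(s["force"].round(2));cam("top")
E
```

```text
time_s: 6.9
ee_pos: [511.1, -271.2, 363.2]
ee_rot: [180.0, -0.2, 6.5]
force: [1.9, -2.3, -0.8]
gripper_width: 11.4
time_s: 7.23
ee_pos: [508.5, -258.9, 363.2]
ee_rot: [-180.0, -0.2, 6.5]
force: [5.2, -1.0, 1.0]
gripper_width: 11.5
[('carriage', array([359.4, 216.6]), 0.62), ('rail_stop', array([314.4, 220.8]), 0.5)]
[('carriage', array([373.9, 251.3]), 0.5), ('rail_stop', array([347.3, 220.7]), 0.57)]
[ 5.12 -0.06  0.5 ]
[5.   1.28 1.81]
[4.85 1.2  1.64]
[5.67 0.36 1.5 ]
[5.91 0.47 1.45]
[6.54 1.38 1.67]
```

View pics/mid.png

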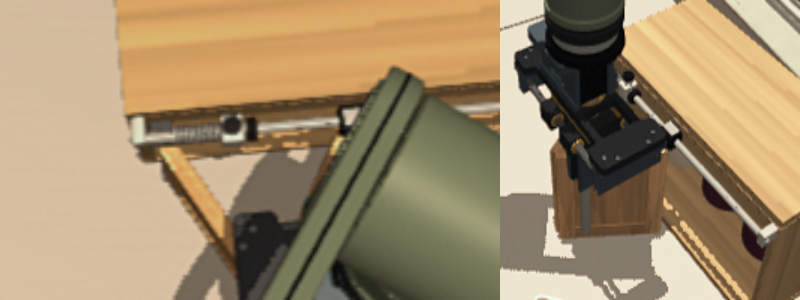

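The door is folding cleanly. The carriage's left face is at about column 356 and the buffer face at about 323 (top), leaving roughly 59 mm of rail. I'll continue and then feel in small steps.

```bash
python3 -m handwheel '[{"gripper":0,"travel":[0.0003,-0.005,0],"twist":0},{"gripper":0,"travel":[0.0002,-0.005,0],"twist":0},{"gripper":0,"travel":[0,-0.005,0],"twist":0},{"gripper":0,"travel":[0.0001,-0.004,0],"twist":0}]'
python3 -m handwheel '[{"gripper":0,"travel":[0.0001,-0.001,0],"twist":0},{"gripper":0,"travel":[0,-0.001,0],"twist":0},{"gripper":0,"travel":[0.0001,-0.001,0],"twist":0},{"gripper":0,"travel":[0,-0.001,0],"twist":0}]'
python3 -m handwheel '[{"gripper":0,"travel":[0.0001,-0.001,0],"twist":0},{"gripper":0,"travel":[0.0001,-0.001,0],"twist":0}]'
python3 -m handwheel '[{"gripper":0,"travel":[0.0001,-0.001,0],"twist":0},{"gripper":0,"travel":[0.0001,-0.001,0],"twist":0}]'
```

```text
time_s: 8.27
ee_pos: [506.9, -241.0, 363.2]
ee_rot: [179.8, -0.2, 6.5]
force: [4.8, -3.5, -0.8]
gripper_width: 11.2
time_s: 8.6
ee_pos: [506.7, -237.2, 363.2]
ee_rot: [179.8, -0.1, 6.5]
force: [5.5, -4.5, -0.5]
gripper_width: 11.3
time_s: 8.77
ee_pos: [506.7, -235.2, 363.2]
ee_rot: [179.8, -0.2, 6.5]
force: [5.3, -4.3, -0.4]
gripper_width: 11.4
time_s: 8.93
ee_pos: [506.7, -233.2, 363.3]
ee_rot: [179.8, -0.2, 6.5]
force: [5.5, -4.0, 0.5]
gripper_width: 11.3
```

```bash
python3 -m handwheel '[{"gripper":0,"travel":[0.0004,-0.0005,0],"twist":0},{"gripper":0,"travel":[0.0003,-0.0005,0],"twist":0}]'
for i in 1; do :; done
python3 -m handwheel '[{"gripper":0,"travel":[0.0001,-0.0005,0],"twist":0},{"gripper":0,"travel":[0,-0.0005,0],"twist":0}]'
python3 -m handwheel '[{"gripper":0,"travel":[0.0001,-0.0005,0],"twist":0},{"gripper":0,"travel":[0,-0.0005,0],"twist":0}]'
python3 -m handwheel '[{"gripper":0,"travel":[0,-0.0005,0],"twist":0}]'
```

```text
time_s: 9.1
ee_pos: [506.9, -232.1, 363.2]
ee_rot: [179.9, -0.1, 6.5]
force: [3.5, -4.3, 1.4]
gripper_width: 11.5
time_s: 9.27
ee_pos: [506.9, -231.1, 363.2]
ee_rot: [179.9, -0.1, 6.5]
force: [4.3, -4.3, 0.7]
gripper_width: 11.3
time_s: 9.43
ee_pos: [506.9, -230.1, 363.2]
ee_rot: [179.9, -0.1, 6.5]
force: [4.3, -3.8, 1.1]
gripper_width: 11.1
time_s: 9.52
ee_pos: [506.9, -229.6, 363.3]
ee_rot: [179.9, -0.1, 6.5]
force: [4.6, -4.4, 0.5]
gripper_width: 11.5
```

```bash
python3 -m handwheel '[{"gripper":0,"travel":[0.0001,-0.0005,0],"twist":0}]' | sed -n '2p;4p'
python3 -m handwheel '[{"gripper":0,"travel":[0.0001,-0.0005,0],"twist":0}]' | sed -n '2p;4p'
python3 -m handwheel '[{"gripper":0,"travel":[0.0001,-0.0005,0],"twist":0}]' | sed -n '2p;4p'
```

```text
ee_pos: [506.9, -229.1, 363.2]
force: [3.5, -4.2, 1.5]
ee_pos: [506.9, -228.6, 363.3]
force: [4.7, -4.7, 0.8]
ee_pos: [507.0, -228.1, 363.2]
force: [2.9, -4.8, 0.6]
```

Run:
```python
from h import *
f=cam("top");cv2.imwrite("pics/near.png",cv2.resize(f["frame"][195:245,270:370,::-1],(800,400),interpolation=cv2.INTER_NEAREST))
```

```text
(no output)
```

View pics/near.png

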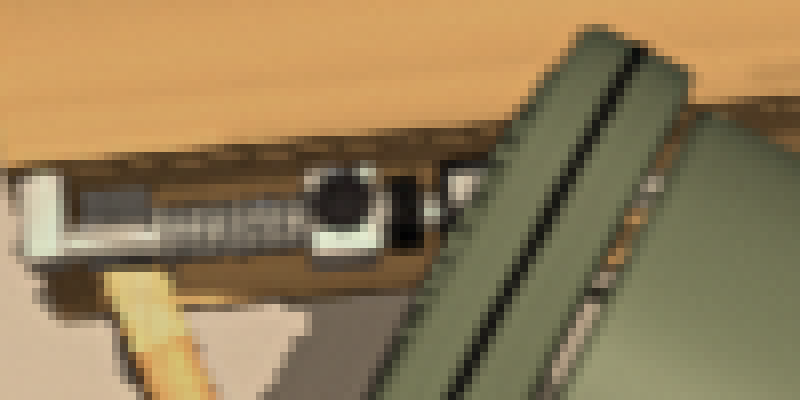

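The gap from the buffer face (col ~322.8) to the carriage face (~325.1) is about 4 mm of rail, so about 2.4 mm at the bar.

```bash
python3 -m handwheel '[{"gripper":0,"travel":[0.0001,-0.0005,0],"twist":0}]' | sed -n '2p;4p'
python3 -m handwheel '[{"gripper":0,"travel":[0.0001,-0.0005,0],"twist":0}]' | sed -n '2p;4p'
python3 -m handwheel '[{"gripper":0,"travel":[0.0001,-0.0003,0],"twist":0}]' | sed -n '2p;4p'
python3 -m handwheel '[{"gripper":0,"travel":[0,-0.0003,0],"twist":0}]' | sed -n '2p;4p'
```

```text
ee_pos: [507.0, -227.6, 363.3]
force: [3.9, -4.6, 0.9]
ee_pos: [507.0, -227.1, 363.2]
force: [3.5, -3.7, 1.7]
ee_pos: [507.1, -226.7, 363.2]
force: [4.4, -4.4, 1.1]
ee_pos: [507.0, -226.5, 363.2]
force: [4.0, -4.8, 0.6]
```

```bash
python3 -m handwheel '[{"gripper":0,"travel":[0,-0.0003,0],"twist":0}]' | sed -n '2p;4p'
python3 -m handwheel '[{"gripper":0,"travel":[0.0001,-0.0003,0],"twist":0}]' | sed -n '2p;4p'
python3 -m handwheel '[{"gripper":0,"travel":[0,-0.0003,0],"twist":0}]' | sed -n '2p;4p'
```

```text
ee_pos: [507.0, -226.2, 363.2]
force: [4.0, -4.3, 0.9]
ee_pos: [507.1, -226.0, 363.2]
force: [4.0, -5.5, 1.3]
ee_pos: [507.1, -225.8, 363.2]
force: [3.0, -5.8, 0.1]
```

```bash
python3 -m handwheel '[{"gripper":0,"travel":[0,-0.0003,0],"twist":0}]' | sed -n '2p;4p'
python3 -m handwheel '[{"gripper":0,"travel":[0,-0.0002,0],"twist":0}]' | sed -n '2p;4p'
python3 - <<'E'
from h import *
for i in range(5):
    s=env.state();print(s["ee_pos"].round(2),s["force"].round(2));cam("top")
E
```

```text
ee_pos: [507.1, -225.6, 363.3]
force: [5.1, -6.4, 0.3]
ee_pos: [507.0, -225.5, 363.2]
force: [3.7, -7.1, 0.8]
[ 507.05 -225.47  363.25] [ 3.67 -7.15  0.78]
[ 507.07 -225.47  363.25] [ 2.89 -6.49  0.22]
[ 507.04 -225.49  363.26] [ 2.72 -6.19  0.06]
[ 507.05 -225.48  363.25] [ 4.46 -6.95  0.05]
[ 507.05 -225.49  363.24] [ 3.5  -6.2   0.11]
```

```bash
python3 -m handwheel '[{"gripper":0,"travel":[0,-0.0003,0],"twist":0}]' | sed -n '2p;4p'
python3 -m handwheel '[{"gripper":0,"travel":[0,-0.0002,0],"twist":0}]' | sed -n '2p;4p'
python3 - <<'E'
from h import *
R=[]
for i in range(6):
    s=env.state();R.append(np.r_[s["ee_pos"],s["force"]]);cam("top")
print(np.mean(R,0).round(2))
E
```

```text
ee_pos: [507.0, -225.3, 363.3]
force: [4.0, -6.8, 0.5]
ee_pos: [507.0, -225.2, 363.3]
force: [4.0, -6.6, 0.4]
[ 5.0702e+02 -2.2518e+02  3.6325e+02  4.1400e+00 -6.6600e+00  2.0000e-02]
```

```bash
python3 -m handwheel '[{"gripper":0,"travel":[0,-0.0003,0],"twist":0}]' | sed -n '2p;4p'
python3 - <<'E'
from h import *
R=[]
for i in range(6):
    s=env.state();R.append(np.r_[s["ee_pos"],s["force"]]);f=cam("top")
print(np.mean(R,0).round(2))
cv2.imwrite("pics/near2.png",cv2.resize(f["frame"][195:245,270:370,::-1],(800,400),interpolation=cv2.INTER_NEAREST))
E
```

```text
ee_pos: [507.0, -225.0, 363.3]
force: [4.4, -6.7, -0.7]
[ 5.0700e+02 -2.2499e+02  3.6326e+02  4.0500e+00 -7.4600e+00 -1.8000e-01]
```

View pics/near2.png

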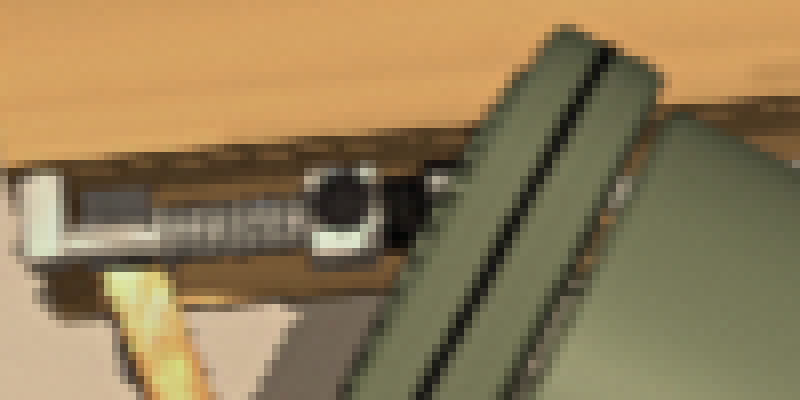

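```bash
python3 -m handwheel '[{"gripper":0,"travel":[0,-0.0004,0],"twist":0}]' | sed -n '2p;4p'
python3 - <<'E'
from h import *
R=[]
for i in range(8):
    s=env.state();R.append(np.r_[s["ee_pos"],s["force"]]);f=cam("top")
print(np.mean(R,0).round(2))
E
```

```text
ee_pos: [507.0, -224.7, 363.3]
force: [3.8, -9.1, 0.2]
[ 5.0702e+02 -2.2472e+02  3.6326e+02  4.0300e+00 -8.4100e+00 -9.0000e-02]
```

Excess over the drag is 4.0–4.7 N, which means 1.6–1.9 mm of squeeze; by position it is about 2.4 mm. That is halfway, so I'll let go.

```bash
python3 -m handwheel '[{"gripper":15,"travel":[0,0,0],"twist":0},{"gripper":25,"travel":[0,0,0],"twist":0},{"gripper":40,"travel":[0,0,0],"twist":0},{"gripper":50,"travel":[0,0,0],"twist":0},{"gripper":50,"travel":[0,0,0],"twist":0}]'
python3 -m handwheel '[{"gripper":50,"travel":[0,0,0],"twist":0},{"gripper":50,"travel":[0,0,0],"twist":0},{"gripper":50,"travel":[0,0,-0.01],"twist":0},{"gripper":50,"travel":[0,0,-0.02],"twist":0},{"gripper":50,"travel":[0,0,-0.02],"twist":0}]'
python3 -m handwheel '[{"gripper":50,"travel":[0,0,-0.03],"twist":0},{"gripper":50,"travel":[0,0,-0.03],"twist":0},{"gripper":50,"travel":[0,0,-0.02],"twist":0},{"gripper":50,"travel":[0,0,0],"twist":0}]'
```

```text
time_s: 12.57
ee_pos: [506.0, -222.7, 362.3]
ee_rot: [-179.9, 0.1, 6.5]
force: [0.2, 0.9, 0.2]
gripper_width: 37.2
time_s: 12.98
ee_pos: [506.3, -222.9, 413.4]
ee_rot: [-179.9, 0.1, 6.5]
force: [0.9, 0.3, 0.8]
gripper_width: 45.4
time_s: 13.32
ee_pos: [506.5, -223.0, 498.8]
ee_rot: [179.7, -0.5, 6.5]
force: [0.4, -0.8, 0.8]
gripper_width: 45.5
```

```bash
python3 -m handwheel '[{"gripper":50,"travel":[-0.03,0.02,0],"twist":0},{"gripper":50,"travel":[-0.03,0.03,0],"twist":0},{"gripper":50,"travel":[-0.03,0.03,0],"twist":0},{"gripper":50,"travel":[-0.02,0.03,0],"twist":0},{"gripper":50,"travel":[-0.02,0.03,0],"twist":0}]'
python3 -m handwheel '[{"gripper":50,"travel":[-0.02,0.03,0],"twist":0},{"gripper":50,"travel":[-0.02,0.03,0],"twist":0},{"gripper":50,"travel":[-0.02,0.03,0],"twist":0},{"gripper":50,"travel":[0,0.02,0],"twist":0},{"gripper":50,"travel":[0,0,0],"twist":0}]'
python3 - <<'E'
from h import *
for n in("scene","top"):
    f=cam(n)
    print(n,[(t,np.round(r["uv"],1),round(r["confidence"],2)) for t in("carriage","rail_stop","wick_tin","clover_mould","heart_mould") for r in env.pinpoint(n,t)[:1]])
    if n=="top":
        a=cv2.resize(f["frame"][195:245,270:370,::-1],(800,400),interpolation=cv2.INTER_NEAREST)
        b=cv2.resize(f["frame"][190:390,120:520,::-1],(400,200));g=b
        cv2.imwrite("pics/fin.png",np.vstack([a,np.hstack([b,np.zeros_like(b)])]))
E
```

```text
time_s: 13.73
ee_pos: [392.5, -376.5, 492.8]
ee_rot: [-180.0, 0.0, 6.5]
force: [0.1, -0.7, 0.3]
gripper_width: 45.4
time_s: 14.15
ee_pos: [345.8, -495.1, 491.4]
ee_rot: [180.0, 0.1, 6.3]
force: [-0.3, 0.3, 0.4]
gripper_width: 45.8
scene [('carriage', array([355.2, 233.4]), 0.54), ('rail_stop', array([346. , 223.2]), 0.57), ('wick_tin', array([376.6, 380.1]), 0.56), ('clover_mould', array([298.1, 366.9]), 0.64), ('heart_mould', array([306.9, 259.9]), 0.4)]
top [('carriage', array([331. , 221.4]), 0.56), ('rail_stop', array([327.2, 221.1]), 0.73), ('wick_tin', array([420.8, 269.9]), 0.68), ('clover_mould', array([382.2, 321.5]), 0.83), ('heart_mould', array([441. , 316.4]), 0.67)]
```

View pics/fin.png

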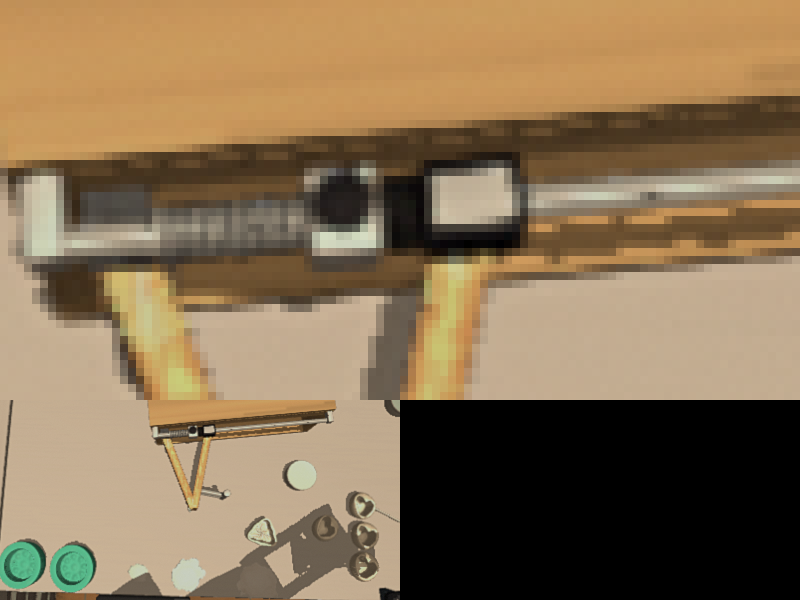

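The carriage (left edge ~col 322.5) lies against the buffer and the stop block is where it was (cols 308–318). The tin is at (421,265) as before, and the moulds look unmoved. Handing in.

```bash
python3 -c "
from workcell import env
print(env.job_done())"
```

```text
the job is handed in; nothing more can be done
None
```

I opened the bifold door by its bar and pressed the carriage into the rubber buffer to about halfway. I then let go, moved the arm clear and handed the job in at about 14 s; no verdict is reported.

- **Squeeze:** I felt contact as the pull along the cupboard front rose from about 4.3 N to 8.4–9.1 N. By force that is 1.6–1.9 mm of squeeze, but by tool position it is about 2.4 mm. The two disagree a little, and both sit around the 2 mm halfway mark. The estimated force on the stop was about 2.5 N, well under the 6.5 N at which the clamp slips.
- **Last pictures:** The door is folded back with the carriage touching the buffer. The stop is in the same pixels as before, and the tin and both moulds look where they were.
- **One bad reading:** In the last top picture the network placed the rail stop at column 327 instead of about 313. I took this as a false reading, because the picture shows the block unmoved and the scene camera agrees. The network's scene reading for the heart mould was also clearly wrong and low in confidence (0.40), while its top reading matched.

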